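# Set the wash-cycle thumbwheel for the next load

### The job

Two thumbwheel switch boxes are screwed to the sorting counter; set the wash cycle for the next load on the one with the wide wheel: roll that wheel up from its present lower number until the face with four dots is uppermost, in line with the black marks on the cheeks. Leave the narrow wheel as it is.

Things in the scene. Friction and masses are not known exactly. Their poses are not given: they have to be found in the camera images.
- wide_wheel (a joint): Angle (rad) of the wide white thumbwheel. Eight faces between its ribs bear 1 to 8 black dots in order (four: two by two). The n-dot face is uppermost at (n-1) x 0.785, so four at 2.356. Grows as the wheel's top moves along the box's +x, away from the robot; starts between 0.65 and 1.6. No clicks: friction (0.12 N m, about 2.5 N at a rib) holds it where left.
- wide_axle (a point): Centre of the wide wheel, on its level axle, 70 mm above the counter; axes as wide (do not turn with the wheel). Wheel 40 mm wide, hub radius 34 mm, eight straight radial ribs across its width, 5 mm thick, 20 mm tall, tips at radius 54 mm, every 45 degrees; with a face uppermost the nearest ribs stand 22.5 degrees either side of straight up.
- wide: Fixed grey switch box of the wide wheel; origin under the wheel, at counter height. x away from the robot, y along the axle, z up; turned up to 0.35 rad about z. Base x -70 to 110 mm, 76 mm wide. Cheeks beside the wheel (outer faces at y +-32 mm) are 80 mm high, with a black mark on each straight above the axle. Terminal block at x 62 to 102 mm, 57 mm high.
- narrow_mark (a point): Point on the tip of a rib of the other wheel, the narrow one (14 mm wide, otherwise of the same shape and height, on a like grey box, centre at least 0.24 m from the wide one). It must not be turned. Either box may stand left or right.
There are look-alikes about, which are no part of the job. Leave any yellow look-alike of the wide alone.

How it is judged:
By the outcome, as a careful person would: the job done as asked, in the order asked, and still so for the second after the job is handed in, with the robot touching nothing.
It also fails if it takes over 38 s, if anything falls off the work surface, if the arm or the gripper's body presses on something with over 40 N, if the wrist force passes 120 N, or if a joint passes its speed limit or range.

### The arm

A 6-joint arm with a two-finger parallel gripper is mounted at the origin on the work surface. World frame = base frame: x ahead of the robot, y to its left, z up, the work surface at z = 0. Lengths are in m, angles in rad, forces in N, time in s.
With the tool pointing down it reaches from about 0.375 to 0.975 m from the base axis. Payload 3.8 kg.
Tool frame: the origin (TCP) lies between the finger pads; the fingertips stand 22 mm ahead of it and the grasp point (between the pads) lies 3 mm ahead of it (bot.finger_overhang is the distance from the TCP to the fingertips, in m); x points along the fingers, y is the direction in which the jaws open and shut, and the axes are right-handed (so a half turn about x gives the same grasp; the last joint's range is limited). The gripper opens to 85 mm and grips with 20 to 120 N. Pads are 22 mm wide; open, the fingers measure 114 mm over their backs; the gripper's body (76 mm by 85 mm) begins 54 mm behind the grasp point. The pads swing forward as they close: fully open they stand 13 mm farther back than shut.
Start: joints at [1.31, 0.264, 1.604, -0, 1.274, -0.037], TCP at [0.15, 0.658, 0.253] pointing down, gripper open.
Joint ranges: [-2.63, 2.63], [-0.94, 2.18], [0.31, 2.57], [-1.31, 4.45], [0, 2.66], [-2.55, 2.55]. Speed limits (rad/s): [2.57, 2.57, 3.14, 3.14, 3.14, 3.14].

### API

Orientations are given as a rotation vector (axis times angle).
In Python, from workcell import bot gives the robot as it stands. The module is installed in compiled form; this text tells all that it offers.
- The arm moves only by the tool arm_command, never from a script. Its argument "series" is a list that holds one entry, the list of rows, each a list of 7 numbers: the turn, a rotation vector about the tool's x, y, z in rad, then the shift along the tool's x, y, z in cm, then the opening, from 0 (shut) to 1 (fully open). In form: [[[rx, ry, rz, x, y, z, grip], ...]]. A call has 1 to 10 rows; each row shifts and turns the pose as measured when the row begins, along the tool's axes as they then stand; what a row does not reach is not made up. A row lasts 1/10 s, in which the tool goes at most 50 mm and 8.59 degrees, less where a joint would pass 70% of its speed; a pose out of reach is approached as far as the arm can. A call is refused whole if a number of a shift passes 5 or a number of a turn 0.15, either way. A call with a gripper value outside its range is refused whole. The fingers move at their own pace and stop on an object; "newtons" is the grip in N (left out, the last holds). Time passes only in rows, so rows that do not move let the fingers close. It gives the time, the measured TCP pose, the force and the opening at its end, in the units of the state.
- bot.read_state(): the state, without advancing time (a new reading comes with each control period).
- bot.read_camera(name): name is "scene" or "side" or "wrist"; returns (picture, depth): 420x560x3 uint8, blue, green, red; 420x560 float32, m along the optical axis (not along the pixel's ray), 0 where there is no reading.
- bot.camera_info(name): a dict with "K" (3x3 intrinsics, pixels), "extrinsics" (4x4, takes a point from camera to world coordinates). Camera axes: x right, y down, z forward; pixel columns grow to the right and rows downward; lengths in m; the calibration is good to about 2 mm. A picture is of the moment at which its call begins: read the wrist's pose just before it. camera_info takes no time and is no camera call; for the wrist camera it gives the pose at the moment of the call.
- bot.finish_job(): hands the job in, once; it reports no verdict.
The state is a dict: "time": time; "q": joint angles; "joint_vel": joint speeds; "joint_torque": joint torques, N m; "tool_pos": TCP position; "tcp_rot": TCP orientation; "wrist_force": force on the tool from outside, world axes, zero at the start; "torque": the same for the moment, N m; "width": opening from 0.0 (shut) to 1.0 (fully open).
Only numpy, scipy, OpenCV 4.12 (cv2) and the standard library are available. Lean on these libraries where they do the work, as an engineer would, in place of code of your own. Each camera call takes 0.05 s, during which the arm holds its last target.

## Working session

There is one attempt and no reset: what is moved stays moved. The work goes in short steps, Python scripts to look and compute and a tool call to move; the robot and the scene stay as the last step left them, time stands still between calls to the robot, and variables do not carry over. Pictures are saved under pics/ and viewed, and the job is handed in when it is done.

Besides the shell and the picture viewer there is one more tool, called as name(argument=value, ...), one argument or row to a line, values as JSON. arm_command: Moves the arm, as the interface text tells. Its arguments: {"type":"object","properties":{"series":{"type":"array"},"newtons":{"type":"number"}},"required":["series"]}

```bash
mkdir -p pics; python3 - <<'E'
from workcell import bot
import cv2,numpy as np
s=bot.read_state();print(s)
for n in("scene","side","wrist"):
    i=bot.camera_info(n);p,d=bot.read_camera(n)
    cv2.imwrite(f"pics/{n}0.png",p);np.savez(f"{n}0.npz",p=p,d=d,K=i["K"],E=i["extrinsics"]);print(n,np.round(i["K"],1).tolist(),np.round(i["extrinsics"],3).tolist())
E
```

```text
{'time': 0.0, 'q': array([ 1.31007490e+00,  2.64774028e-01,  1.60542637e+00, -8.12130500e-06,
        1.27369366e+00, -3.68834351e-02]), 'joint_vel': array([-5.36794275e-04,  9.51874176e-05,  1.30518290e-03,  1.05441244e-03,
        3.73561768e-04, -1.16111942e-04]), 'joint_torque': array([-3.34510187e-04, -5.15104294e+01, -3.67302489e+01,  1.60737563e-04,
        1.29548932e-02,  6.53763550e-07]), 'tool_pos': array([0.14964345, 0.6574798 , 0.25191963]), 'tcp_rot': array([ 0.17395017,  1.56397602, -0.17753336]), 'wrist_force': array([ 0.61884054, -0.24285527,  0.6593535 ]), 'torque': array([-0.0332336 ,  0.00210027, -0.00874379]), 'width': 1.0008982108177285}
scene [[459.2, 0.0, 278.7], [0.0, 459.2, 198.0], [0.0, 0.0, 1.0]] [[-0.444, 0.471, -0.762, 1.181], [0.896, 0.21, -0.392, 0.3], [-0.024, -0.857, -0.515, 0.601], [0.0, 0.0, 0.0, 1.0]]
side [[541.4, 0.0, 284.0], [0.0, 541.4, 209.6], [0.0, 0.0, 1.0]] [[0.974, -0.139, 0.177, 0.252], [-0.224, -0.506, 0.833, -1.077], [-0.026, -0.851, -0.524, 0.744], [0.0, 0.0, 0.0, 1.0]]
wrist [[314.8, 0.0, 276.1], [0.0, 314.8, 204.4], [0.0, 0.0, 1.0]] [[0.222, 0.932, 0.285, 0.078], [0.975, -0.212, -0.067, 0.675], [-0.003, 0.293, -0.956, 0.372], [0.0, 0.0, 0.0, 1.0]]
```

View pics/scene0.png

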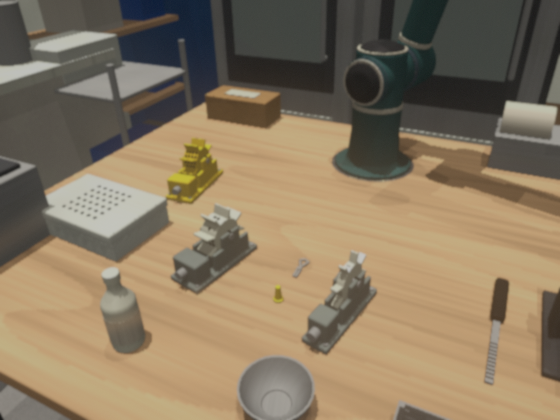

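View pics/side0.png

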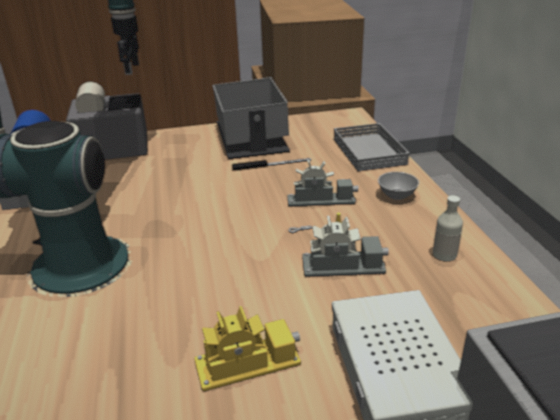

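View pics/wrist0.png

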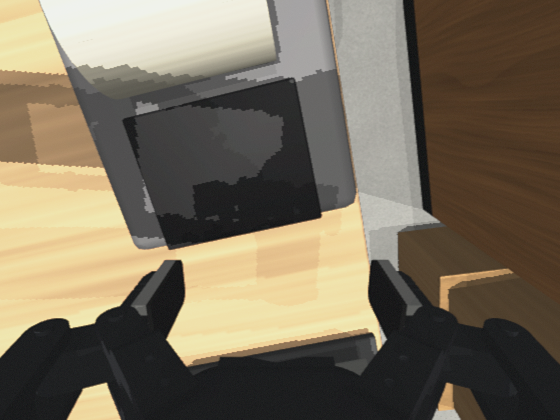

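The scene view shows two grey boxes, one at (215,245) and one at (342,298), plus a yellow look-alike at (195,170). In the side view they are at (343,247), (320,185) and (245,345). The grey one at scene (215,245) has the broader wheel. I'll confirm that in a crop and locate it.

```bash
python3 - <<'E'
import cv2,numpy as np
a=np.load("scene0.npz");b=np.load("side0.npz")
c1=cv2.resize(a['p'][200:290,165:265],(400,360),interpolation=cv2.INTER_CUBIC)
c2=cv2.resize(b['p'][205:285,295:395],(400,320),interpolation=cv2.INTER_CUBIC)
c3=cv2.resize(a['p'][250:340,295:385],(400,400)[:2],interpolation=cv2.INTER_CUBIC)[:280]
o=np.zeros((600,800,3),np.uint8);o[:360,:400]=c1;o[:320,400:]=c2;o[320:600,400:]=c3
cv2.imwrite("pics/crop0.png",o)
def cloud(z,r):
    v,u=np.mgrid[r[0]:r[1],r[2]:r[3]];d=z['d'][r[0]:r[1],r[2]:r[3]];K=z['K']
    P=np.stack([(u-K[0,2])/K[0,0]*d,(v-K[1,2])/K[1,1]*d,d],-1)
    return P@z['E'][:3,:3].T+z['E'][:3,3], d>0
for n,z,rs in(("scene",a,[(195,295,160,265),(245,350,295,385)]),("side",b,[(205,285,295,395),(155,210,280,362)])):
  for r in rs:
    P,m=cloud(z,r);Q=P[m];
    hi=Q[(Q[:,2]>.02)&(Q[:,2]<.2)];top=Q[(Q[:,2]>.09)&(Q[:,2]<.2)]
    base=Q[(Q[:,2]>.006)&(Q[:,2]<.2)]
    rect=cv2.minAreaRect((base[:,:2]*1000).astype(np.float32))
    print(n,len(hi),hi.mean(0).round(3),top.mean(0).round(3),len(top),rect,Q[:,2].max())
    tb=Q[(Q[:,2]>.052)&(Q[:,2]<.06)];print(len(tb),tb.mean(0) if len(tb) else 0)
E
```

```text
scene 3346 [ 0.592 -0.16   0.063] [ 0.56  -0.152  0.104] 667 ((522.9421997070312, -268.62042236328125), (367.9975891113281, 190.7709503173828), 62.08220672607422) 0.12491115989641283
753 [ 0.61712586 -0.16818842  0.056298  ]
scene 2741 [0.63  0.126 0.062] [0.59  0.129 0.104] 423 ((602.3093872070312, 62.38318634033203), (174.6875762939453, 191.97842407226562), 79.45284271240234) 0.12536657747141056
687 [0.65312777 0.11908705 0.05619962]
side 2613 [ 0.575 -0.175  0.062] [ 0.553 -0.16   0.101] 499 ((598.7899169921875, -54.90406799316406), (299.8992004394531, 188.39524841308594), 80.81465148925781) 0.12309232260381509
482 [ 0.60304314 -0.17368053  0.05584745]
side 1470 [0.613 0.12  0.056] [0.587 0.124 0.1  ] 179 ((651.018310546875, 229.27090454101562), (285.19415283203125, 230.87289428710938), 81.46004486083984) 0.12422007478698294
213 [0.62852229 0.11299975 0.05574558]
```

View pics/crop0.png

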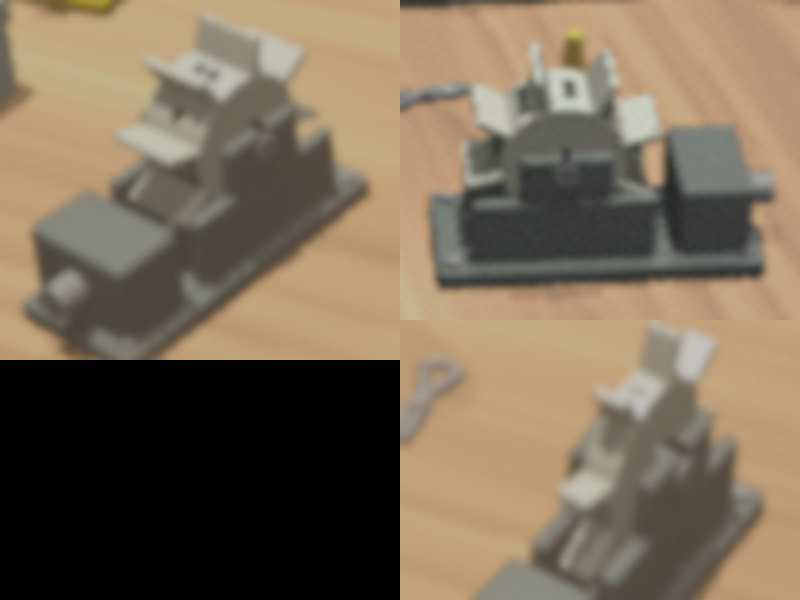

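The crop confirms it. The box at scene (215,245) / side (343,247) is grey and its wheel is about as wide as the gap between its cheeks. Its uppermost face shows two dots. The box at scene (342,298) is the narrow one and the yellow box is the look-alike, so I'll leave both alone. Next I'll measure the pose and wheel angle.

```bash
cat > h.py <<'E'
import cv2,numpy as np
def cloud(z):
    d=z['d'];v,u=np.mgrid[0:420,0:560];K=z['K']
    P=np.stack([(u-K[0,2])/K[0,0]*d,(v-K[1,2])/K[1,1]*d,d],-1)
    P=P@z['E'][:3,:3].T+z['E'][:3,3];P[d<=0]=np.nan
    return P
def near(P,c,r):
    Q=P.reshape(-1,3);return Q[np.hypot(Q[:,0]-c[0],Q[:,1]-c[1])<r]
E
python3 - <<'E'
from h import *
from workcell import bot
print(bot.finger_overhang)
a=np.load("scene0.npz");b=np.load("side0.npz")
A=near(cloud(a),(.575,-.165),.14);B=near(cloud(b),(.575,-.165),.14)
for n,Q in(("scene",A),("side",B),("both",np.vstack([A,B]))):
    for nm,lo,hi in(("plate+",.006,.2),("tb",.053,.061),("cheek",.076,.083)):
        q=Q[(Q[:,2]>lo)&(Q[:,2]<hi)]
        if nm=="tb": q=q[np.hypot(q[:,0]-.63,q[:,1]+.175)<.045]
        r=cv2.minAreaRect((q[:,:2]*1000).astype(np.float32));print(n,nm,len(q),np.round(r[0],1),np.round(r[1],1),round(r[2],1))
E
```

```text
0.022
scene plate+ 3948 [ 584.8 -156.5] [ 75.8 190. ] 75.9
scene tb 537 [ 624.9 -168.7] [64.9 72.6] 80.2
scene cheek 169 [ 573.1 -145.6] [52.3 75.4] 37.6
side plate+ 3377 [ 582.2 -161.7] [ 80.7 187.6] 79.0
side tb 299 [ 623.6 -169.4] [65.5 70.8] 79.5
side cheek 204 [ 568.4 -171.2] [84.8 43.8] 11.7
both plate+ 7325 [ 583.5 -161.5] [ 81.4 190.1] 79.0
both tb 836 [ 624.6 -169.1] [66.4 72.8] 79.5
both cheek 373 [ 567.9 -158. ] [68.4 85. ] 79.1
```

```bash
cat >> h.py <<'E'
from scipy.spatial.transform import Rotation as R
from workcell import bot
def goal(p,yaw,tilt=0):
    # tool x down, z horizontal along yaw, y=z cross x ; tilt about y
    z=np.array([np.cos(yaw),np.sin(yaw),0]);x=np.array([0,0,-1.]);y=np.cross(z,x)
    return np.array(p),R.from_matrix(np.stack([x,y,z],1))*R.from_rotvec([0,tilt,0])
def delta(p,yaw,tilt=0):
    s=bot.read_state();p,G=goal(p,yaw,tilt);r=R.from_rotvec(s['tcp_rot'])
    print("t",round(s['time'],2),"tcp",s['tool_pos'].round(4),"F",s['wrist_force'].round(1),"w",round(s['width'],2))
    print("shift cm",(r.inv().apply(p-s['tool_pos'])*100).round(2),"turn",(r.inv()*G).as_rotvec().round(3))
E
python3 -c "
from h import *
delta([.53,-.15,.32],-.21)"
```

```text
t 0.15 tcp [0.1497 0.6576 0.2522] F [ 0.3 -0.6  1. ] w 1.0
shift cm [ -6.66 -70.32  55.01] turn [-0.014 -0.     0.002]
```

arm_command(
  series=[
    [[0,0,0,-0.6,-3.5,2.75,1],[0,0,0,-0.6,-3.5,2.75,0],[0,0,0,-0.6,-3.5,2.75,0],[0,0,0,-0.6,-3.5,2.75,0],[0,0,0,-0.6,-3.5,2.75,0],[0,0,0,-0.6,-3.5,2.75,0],[0,0,0,-0.6,-3.5,2.75,0],[0,0,0,-0.6,-3.5,2.75,0],[0,0,0,-0.6,-3.5,2.75,0],[0,0,0,-0.6,-3.5,2.75,0]],
  ],
  newtons=40,
)

```text
time: 1.15
tool_pos: [0.3427, 0.244, 0.309]
tcp_rot: [0.16, 1.566, -0.174]
wrist_force: [1.1, 1.1, -0.0]
width: 0.001
```

```bash
python3 -c "
from h import *
delta([.53,-.15,.32],-.21)"
```

```text
t 1.15 tcp [0.3427 0.244  0.309 ] F [ 1.1  1.1 -0. ] w 0.0
shift cm [ -0.81 -34.57  26.62] turn [-0.003 -0.001  0.009]
```

arm_command(
  series=[
    [[0,0,0,-0.1,-3.5,2.7,0],[0,0,0,-0.1,-3.5,2.7,0],[0,0,0,-0.1,-3.5,2.7,0],[0,0,0,-0.1,-3.5,2.7,0],[0,0,0,-0.1,-3.5,2.7,0],[0,0,0,-0.1,-3.5,2.7,0],[0,0,0,-0.1,-3.5,2.7,0],[0,0,0,-0.1,-3.5,2.7,0],[0,0,0,-0.1,-3.5,2.7,0],[0,0,0,0,-3,2.3,0]],
  ],
)

```text
time: 2.15
tool_pos: [0.5327, -0.1682, 0.3219]
tcp_rot: [0.164, 1.561, -0.173]
wrist_force: [0.2, 0.6, 0.7]
width: -0.002
```

```bash
python3 -c "
from h import *
delta([.53,-.15,.32],-.21)
i=bot.camera_info('wrist');p,d=bot.read_camera('wrist')
cv2.imwrite('pics/wrist1.png',p);np.savez('wrist1.npz',p=p,d=d,K=i['K'],E=i['extrinsics'])"
```

```text
t 2.15 tcp [ 0.5327 -0.1682  0.3219] F [0.2 0.6 0.7] w -0.0
shift cm [ 0.17  1.72 -0.66] turn [-0.005  0.004  0.006]
```

View pics/wrist1.png

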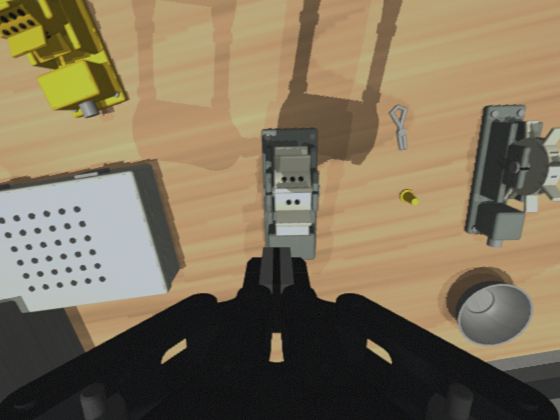

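```bash
python3 - <<'E'
from h import *
w=np.load("wrist1.npz");P=cloud(w)
cv2.imwrite("pics/w1c.png",cv2.resize(w['p'][120:265,245:335],(0,0),fx=4,fy=4,interpolation=cv2.INTER_CUBIC))
Q=near(P[:250].reshape(-1,3),(.56,-.157),.12)
for nm,lo,hi in(("plate",.006,.018),("all",.006,.14)):
    q=Q[(Q[:,2]>lo)&(Q[:,2]<hi)]
    q=q[np.hypot(q[:,0]-.56,q[:,1]+.157)<.11]
    r=cv2.minAreaRect((q[:,:2]*1000).astype(np.float32));print(nm,len(q),np.round(r[0],1),np.round(r[1],1),round(r[2],1),cv2.boxPoints(r).round(0).tolist(), np.median(q[:,2]))
# profile of wheel along yaw in columns through wheel centre
Q=np.vstack([Q,near(cloud(np.load("scene0.npz")),(.56,-.157),.12),near(cloud(np.load("side0.npz")),(.56,-.157),.12)])
for yaw in(-.21,):
    ax=np.array([np.cos(yaw),np.sin(yaw)]);n=np.array([-ax[1],ax[0]])
    t=Q[:,:2]@ax;s=Q[:,:2]@n
    m=Q[:,2]>.115; print("top", t[m].min(),t[m].max(),s[m].min(),s[m].max(),m.sum())
E
```

```text
plate 1433 [ 575.7 -158.2] [ 76.1 173.4] 78.6 [[483.0, -178.0], [653.0, -213.0], [668.0, -138.0], [498.0, -104.0]] 0.011645127825601898
all 6495 [ 575.7 -158.2] [ 76.1 173.4] 78.6 [[483.0, -178.0], [653.0, -213.0], [668.0, -138.0], [498.0, -104.0]] 0.07835479376579063
top 0.5456706579022044 0.6089235394918526 -0.05911043992868188 -0.014731532820972325 623
```

View pics/w1c.png

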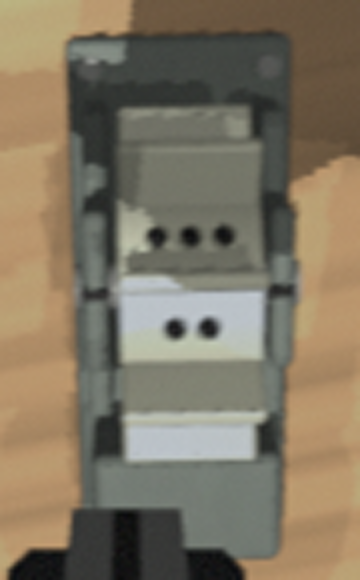

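```bash
cat >> h.py <<'E'
def ray(z,u,v,h):
    K=z['K'];d=z['E'][:3,:3]@np.array([(u-K[0,2])/K[0,0],(v-K[1,2])/K[1,1],1]);o=z['E'][:3,3]
    return o+d*(h-o[2])/d[2]
YAW=-.199;ORG=np.array([.559,-.155])
def local(Q,org=None,yaw=None):
    org=ORG if org is None else org;yaw=YAW if yaw is None else yaw
    c,s=np.cos(yaw),np.sin(yaw);q=Q[:,:2]-org
    return np.stack([q@[c,s],q@[-s,c],Q[:,2]-.07],1)
def ribs(Q,lo=42,hi=53):
    L=local(Q)*1000;L=L[abs(L[:,1])<19];r=np.hypot(L[:,0],L[:,2]);a=np.degrees(np.arctan2(L[:,0],L[:,2]))
    m=(r>lo)&(r<hi)&(abs(a)<100)
    h,e=np.histogram(a[m],np.arange(-100,101,4));print([(int(x+2),int(c)) for x,c in zip(e,h) if c])
    z=np.exp(1j*np.radians(a[m])*8).mean();print("rib phase deg mod 45",np.degrees(np.angle(z))/8,"conc",abs(z))
    k=abs(a)<40;print("max r",np.percentile(r[k&(r<60)],99))
E
python3 - <<'E'
from h import *
w=np.load("wrist1.npz")
for c in((97,292),(275,293)): print(ray(w,245+c[0]/4,120+c[1]/4,.08).round(4))
for n,f in(("wrist1",w),("scene0",np.load("scene0.npz")),("side0",np.load("side0.npz"))):
    P=cloud(f)
    if n[0]=="w":P=P[:248]
    print(n);ribs(near(P.reshape(-1,3),(.56,-.155),.1))
E
```

```text
[ 0.5542 -0.1821  0.08  ]
[ 0.5658 -0.1304  0.08  ]
wrist1
[(-62, 5), (-58, 278), (-54, 8), (-18, 18), (-14, 24), (-10, 2), (26, 240), (30, 19), (70, 153), (74, 98)]
rib phase deg mod 45 -16.09868853863379 conc 0.9255446248962964
max r 54.69896628552821
scene0
[(-98, 1), (-62, 2), (-58, 31), (-54, 27), (-14, 24), (-10, 53), (26, 1), (30, 10), (34, 16), (70, 45), (74, 3)]
rib phase deg mod 45 -13.316005283108394 conc 0.8690112998529818
max r 56.644998578510034
side0
[(-62, 11), (-58, 34), (-54, 1), (-18, 5), (-14, 11), (-10, 3), (26, 26), (30, 12), (34, 3), (70, 22), (74, 32), (78, 3)]
rib phase deg mod 45 -15.905493650120153 conc 0.9420374940129499
max r 54.01434462031682
```

```bash
cat >> h.py <<'E'
ORG=np.array([.5595,-.156])
def orbit(h,tiltdeg):
    t=np.radians(tiltdeg);r=h/1000+.022
    p=np.array([ORG[0]+r*np.sin(t)*np.cos(YAW),ORG[1]+r*np.sin(t)*np.sin(YAW),.07+r*np.cos(t)])
    delta(p,YAW,t)
    s=bot.read_state();Rr=R.from_rotvec(s['tcp_rot']).as_matrix()
    tip=s['tool_pos']+.022*Rr[:,0];L=local(tip[None])[0]*1000
    print("now tip h,lat-deg,y",np.hypot(L[0],L[2]).round(1),np.degrees(np.arctan2(L[0],L[2])).round(1),L[1].round(1),"tilt",np.degrees(np.arcsin(-Rr[:,0]@[np.cos(YAW),np.sin(YAW),0])).round(1),"q",s['q'].round(2))
E
python3 -c "
from h import *
orbit(90,-38)"
```

```text
t 2.2 tcp [ 0.5347 -0.173   0.3214] F [ 3.6 -4.1  0.7] w 0.0
shift cm [16.26  2.23 -4.93] turn [-0.014 -0.657  0.015]
now tip h,lat-deg,y 230.3 -5.2 -21.8 tilt -0.3 q [-0.35  0.01  1.77 -0.01  1.36 -1.7 ]
```

arm_command(
  series=[
    [[0,-0.11,0,0,0,0,0],[0,-0.11,0,0,0,0,0],[0,-0.11,0,0,0,0,0],[0,-0.11,0,0,0,0,0],[0,-0.11,0,0,0,0,0],[0,-0.11,0,0,0,0,0]],
  ],
)

```text
time: 2.8
tool_pos: [0.5375, -0.1771, 0.3197]
tcp_rot: [0.089, 0.882, -0.213]
wrist_force: [0.1, 0.8, 0.6]
width: 0.006
```

```bash
python3 -c "
from h import *
orbit(90,-38)"
```

```text
t 2.8 tcp [ 0.5375 -0.1771  0.3197] F [0.1 0.8 0.6] w 0.01
shift cm [  9.17   2.54 -14.25] turn [-0.013  0.023  0.023]
now tip h,lat-deg,y 232.8 -0.9 -25.5 tilt -39.3 q [-0.43 -0.37  2.22  0.22  0.63 -1.92]
```

arm_command(
  series=[
    [[0,0,0,0,0.5,-3,0],[0,0,0,1,0.5,-3,0],[0,0,0,2,0.5,-3,0],[0,0,0,2.3,0.5,-2.5,0],[0,0.02,0.02,2.3,0.4,-2,0],[0,0,0,1.5,0.1,-0.8,0],[0,0,0,0,0,0,0]],
  ],
)

```text
time: 3.5
tool_pos: [0.4825, -0.1374, 0.1494]
tcp_rot: [0.102, 0.901, -0.193]
wrist_force: [-0.4, 0.3, -0.4]
width: 0.001
```

```bash
python3 -c "
from h import *
orbit(90,-38)
for n in('side','scene','wrist'):
    i=bot.camera_info(n);p,d=bot.read_camera(n)
    np.savez(n+'2.npz',p=p,d=d,K=i['K'],E=i['extrinsics']); cv2.imwrite('pics/%s2.png'%n,p)
a=cv2.resize(np.load('side2.npz')['p'][150:290,260:400],(400,400));b=cv2.resize(np.load('scene2.npz')['p'][160:300,150:290],(400,400))
cv2.imwrite('pics/pair2.png',np.hstack([a,b]))"
```

```text
t 3.5 tcp [ 0.4825 -0.1374  0.1494] F [-0.4  0.3 -0.4] w 0.0
shift cm [-0.06 -0.28  1.35] turn [-0.014  0.003  0.001]
now tip h,lat-deg,y 90.3 -46.5 3.0 tilt -38.1 q [-0.41 -0.31  2.51  0.43  0.32 -2.13]
```

View pics/pair2.png

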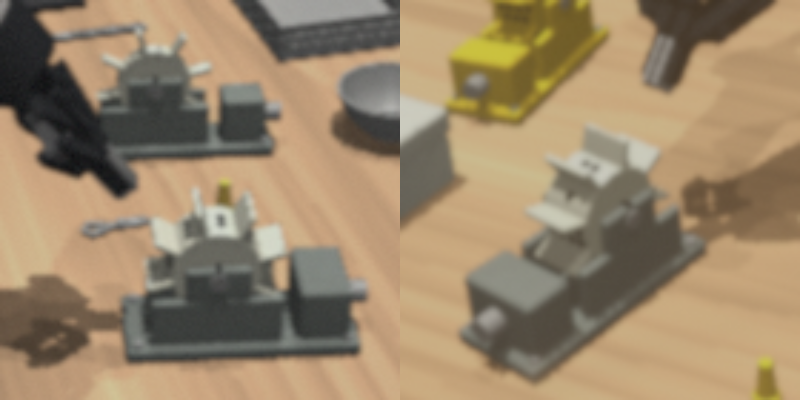

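```bash
python3 - <<'E'
from h import *
s=bot.read_state();Rr=R.from_rotvec(s['tcp_rot'])
for n in('side','scene'):
    z=np.load(n+'2.npz');P=cloud(z).reshape(-1,3);T=Rr.inv().apply(P-s['tool_pos'])*1000
    dark=z['p'].max(2).reshape(-1)<90
    m=(abs(T[:,1])<25)&(abs(T[:,2])<25)&(T[:,0]>-40)&(T[:,0]<45)
    q=T[m];print(n,len(q))
    for x in range(-40,45,5):
        k=q[(q[:,0]>=x)&(q[:,0]<x+5)]
        if len(k):print(x,len(k),k[:,1:].min(0).round(),k[:,1:].max(0).round())
E
```

```text
side 251
-40 12 [-17.   1.] [11. 12.]
-35 15 [-21.   2.] [22.  9.]
-30 22 [-24.  -9.] [24. 10.]
-25 16 [-24.   5.] [24. 10.]
-20 6 [-13.   6.] [8. 9.]
-15 16 [-17.  -9.] [9. 7.]
-10 23 [-16. -15.] [9. 7.]
-5 29 [-16. -15.] [10.  7.]
0 27 [-17. -14.] [5. 7.]
5 25 [-17. -12.] [7. 7.]
10 24 [-13. -15.] [6. 7.]
15 20 [-13. -15.] [10.  7.]
20 15 [ -9. -15.] [7. 6.]
25 1 [-4. -3.] [-4. -3.]
scene 490
-40 43 [-16. -11.] [16. 14.]
-35 44 [-24. -11.] [24. 13.]
-30 47 [-24.  -4.] [24. 13.]
-25 51 [-25.  -7.] [25. 14.]
-20 45 [-19.  -9.] [21. 12.]
-15 35 [-11. -10.] [15. 11.]
-10 38 [-15.  -8.] [14. 10.]
-5 35 [-13.  -8.] [15. 11.]
0 36 [-13. -12.] [14. 11.]
5 38 [-15.  -8.] [15. 11.]
10 34 [-13. -10.] [14. 11.]
15 29 [-11. -10.] [11. 10.]
20 15 [-6. -9.] [7. 9.]
```

arm_command(
  series=[
    [[0,0,0,0,-0.3,1.35,0],[0,0,0,1,0,0,0],[0,0,0,0,0,0,0]],
  ],
)

```text
time: 3.95
tool_pos: [0.5055, -0.1475, 0.161]
tcp_rot: [0.097, 0.884, -0.196]
wrist_force: [-1.1, -0.9, 0.7]
width: 0.001
```

```bash
python3 -c "
from h import *
orbit(43,-38)"
```

```text
t 3.95 tcp [ 0.5055 -0.1475  0.161 ] F [-1.1 -0.9  0.7] w 0.0
shift cm [ 4.    0.24 -1.38] turn [-0.012  0.02   0.005]
now tip h,lat-deg,y 84.4 -28.8 -2.4 tilt -39.1 q [-0.41 -0.27  2.47  0.44  0.3  -2.15]
```

arm_command(
  series=[
    [[0,0,0,0,0,0,0],[0,0,0,0,0,0,0]],
  ],
)

```text
time: 4.15
tool_pos: [0.5068, -0.148, 0.1623]
tcp_rot: [0.096, 0.882, -0.196]
wrist_force: [-0.5, 0.3, 0.5]
width: -0.001
```

```bash
python3 -c "
from h import *
orbit(43,-38)"
```

```text
t 4.15 tcp [ 0.5068 -0.148   0.1623] F [-0.5  0.3  0.5] w -0.0
shift cm [ 4.02  0.27 -1.58] turn [-0.012  0.022  0.005]
now tip h,lat-deg,y 84.9 -27.6 -2.7 tilt -39.2 q [-0.41 -0.27  2.46  0.44  0.3  -2.15]
```

arm_command(
  series=[
    [[0,0.02,0,0,0.2,-1.5,0],[0,0,0,0,0,0,0],[0,0,0,0,0,0,0]],
  ],
)

```text
time: 4.45
tool_pos: [0.4942, -0.143, 0.1515]
tcp_rot: [0.099, 0.905, -0.195]
wrist_force: [0.9, -0.2, 0.6]
width: -0.0
```

```bash
python3 -c "
from h import *
orbit(43,-38)"
```

```text
t 4.45 tcp [ 0.4942 -0.143   0.1515] F [ 0.9 -0.2  0.6] w -0.0
shift cm [4.02 0.03 0.24] turn [-0.012 -0.001  0.005]
now tip h,lat-deg,y 83.2 -39.6 -0.2 tilt -37.9 q [-0.41 -0.28  2.48  0.41  0.31 -2.12]
```

arm_command(
  series=[
    [[0,0,0,0,0,0.2,0],[0,0,0,1,0,0,0],[0,0,0,1,0,0,0],[0,0,0,0,0,0,0],[0,0,0,0,0,0,0]],
  ],
)

```text
time: 4.95
tool_pos: [0.5083, -0.1459, 0.1372]
tcp_rot: [0.099, 0.904, -0.195]
wrist_force: [-0.0, -0.5, -0.3]
width: -0.0
```

```bash
python3 -c "
from h import *
orbit(43,-38)"
```

```text
t 4.95 tcp [ 0.5083 -0.1459  0.1372] F [-0.  -0.5 -0.3] w -0.0
shift cm [ 2.01  0.03 -0.03] turn [-0.012 -0.     0.005]
now tip h,lat-deg,y 63.1 -37.8 -0.3 tilt -38.0 q [-0.4  -0.22  2.47  0.47  0.26 -2.17]
```

arm_command(
  series=[
    [[0,0,0,0.8,0,0,0],[0,0,0,0.8,0,0,0],[0,0,0,0.4,0,0,0],[0,0,0,0,0,0,0]],
  ],
)

```text
time: 5.35
tool_pos: [0.5212, -0.1488, 0.1232]
tcp_rot: [0.098, 0.901, -0.196]
wrist_force: [-0.1, 1.7, -0.2]
width: 0.005
```

```bash
python3 -c "
from h import *
orbit(43,-38)
p,d=bot.read_camera('side');cv2.imwrite('pics/side3.png',cv2.resize(p[150:290,260:400],(560,560),interpolation=cv2.INTER_CUBIC))"
```

```text
t 5.35 tcp [ 0.5212 -0.1488  0.1232] F [-0.1  1.7 -0.2] w 0.0
shift cm [ 0.09  0.05 -0.21] turn [-0.011  0.003  0.006]
now tip h,lat-deg,y 43.9 -35.2 -0.6 tilt -38.2 q [-0.39 -0.16  2.46  0.56  0.22 -2.26]
```

View pics/side3.png

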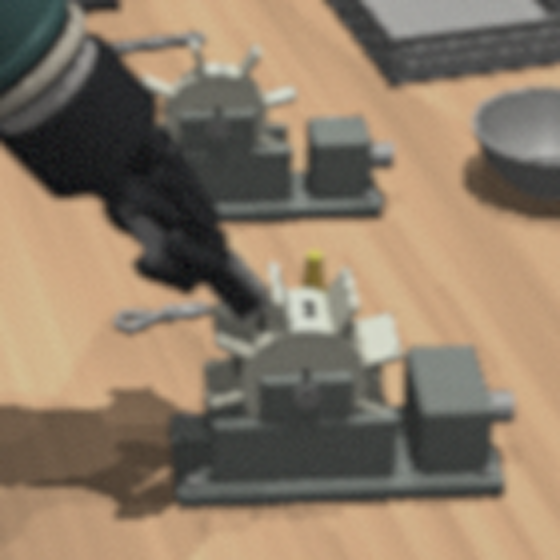

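The shut fingertip is at (255,305) in this crop, in the 3-dot gap behind the rib nearest the top, and no force shows yet. Now I'll orbit the tool about the axle.

arm_command(
  series=[
    [[0,0.06,0,0,0,0.35,0],[0,0.06,0,0.01,0,0.4,0],[0,0.06,0,0.01,0,0.4,0],[0,0.06,0,0.01,0,0.4,0],[0,0,0,0,0,0,0]],
  ],
)

```text
time: 5.9
tool_pos: [0.5295, -0.151, 0.1302]
tcp_rot: [0.125, 1.156, -0.189]
wrist_force: [0.3, -0.3, 0.8]
width: 0.002
```

```bash
python3 -c "
from h import *
orbit(43,-10)"
```

```text
t 5.9 tcp [ 0.5295 -0.151   0.1302] F [ 0.3 -0.3  0.8] w 0.0
shift cm [0.41 0.13 1.9 ] turn [-0.015  0.236  0.003]
now tip h,lat-deg,y 45.5 -28.3 -1.1 tilt -23.5 q [-0.36 -0.07  2.27  0.11  0.54 -1.8 ]
```

arm_command(
  series=[
    [[0,0.05,0,0.05,0,0.6,0],[0,0.05,0,0.05,0.05,0.6,0],[0,0.06,0,0.05,0.05,0.5,0],[0,0.06,0,0.05,0,0.4,0],[0,0,0,0,0,0,0]],
  ],
)

```text
time: 6.4
tool_pos: [0.544, -0.1528, 0.1325]
tcp_rot: [0.15, 1.385, -0.176]
wrist_force: [0.7, -0.6, 0.6]
width: 0.0
```

```bash
python3 -c "
from h import *
orbit(43,6)"
```

```text
t 6.4 tcp [ 0.544  -0.1528  0.1325] F [ 0.7 -0.6  0.6] w 0.0
shift cm [0.19 0.03 2.26] turn [-0.014  0.284 -0.002]
now tip h,lat-deg,y 42.5 -16.2 0.0 tilt -10.3 q [-0.33  0.06  2.08  0.03  0.82 -1.71]
```

arm_command(
  series=[
    [[0,0.04,0,0.02,0,0.7,0],[0,0.05,0,0.02,0,0.7,0],[0,0.05,0,0.03,0,0.7,0],[0,0.05,0,0.03,0,0.5,0],[0,0,0,0,0,0,0]],
  ],
)

```text
time: 6.9
tool_pos: [0.5625, -0.1563, 0.1309]
tcp_rot: [0.172, 1.581, -0.162]
wrist_force: [0.3, -0.6, 0.1]
width: -0.004
```

```bash
python3 -c "
from h import *
orbit(43,20)
p,d=bot.read_camera('side');cv2.imwrite('pics/side4.png',cv2.resize(p[150:290,260:400],(560,560),interpolation=cv2.INTER_CUBIC))"
```

```text
t 6.9 tcp [ 0.5625 -0.1563  0.1309] F [ 0.3 -0.6  0.1] w -0.0
shift cm [-0.05 -0.01  1.92] turn [-0.012  0.332 -0.007]
now tip h,lat-deg,y 39.0 3.9 0.4 tilt 1.0 q [-0.32  0.21  1.91  0.    1.04 -1.68]
```

View pics/side4.png

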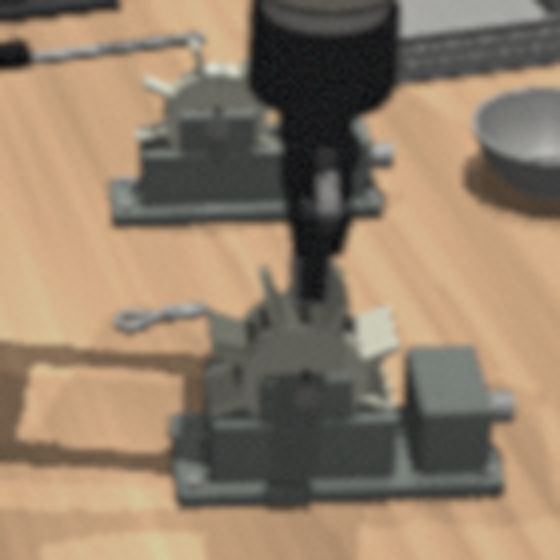

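```bash
python3 - <<'E'
from h import *
z=bot.camera_info('side');p,d=bot.read_camera('side')
Q=near(cloud(dict(d=d,K=z['K'],E=z['extrinsics'])),(.56,-.155),.1);ribs(Q)
L=local(Q)
z=bot.camera_info('scene');p,d=bot.read_camera('scene')
ribs(near(cloud(dict(d=d,K=z['K'],E=z['extrinsics'])),(.56,-.155),.1))
orbit(43,20)
E
```

```text
[(-74, 1), (-66, 31), (-62, 16), (-26, 2), (-22, 11), (-18, 13), (-10, 4), (-6, 8), (-2, 7), (2, 4), (6, 5), (10, 6), (14, 4), (18, 1), (22, 27), (26, 4), (62, 5), (66, 40), (70, 9)]
rib phase deg mod 45 -21.951359481219587 conc 0.6601474559216619
max r 59.63669318960612
[(-66, 8), (-62, 37), (-58, 4), (-26, 1), (-22, 9), (-18, 31), (-14, 3), (-6, 2), (-2, 3), (2, 4), (6, 3), (10, 10), (14, 12), (18, 4), (22, 5), (26, 35), (62, 18), (66, 24), (70, 1)]
rib phase deg mod 45 -21.22313040492712 conc 0.6789743638341939
max r 58.580858614149776
t 7.05 tcp [ 0.5613 -0.156   0.1309] F [-1.5 -0.   0.4] w 0.0
shift cm [-0.05 -0.01  2.05] turn [-0.013  0.332 -0.007]
now tip h,lat-deg,y 38.9 2.0 0.5 tilt 1.0 q [-0.32  0.21  1.91  0.    1.04 -1.68]
```

arm_command(
  series=[
    [[0,0.06,0,-0.05,0,0.55,0],[0,0.06,0,-0.05,0,0.5,0],[0,0.06,0,0,0,0.5,0],[0,0.06,0,0,0,0.4,0],[0,0,0,0,0,0,0]],
  ],
)

```text
time: 7.55
tool_pos: [0.5733, -0.1583, 0.1297]
tcp_rot: [0.199, 1.828, -0.144]
wrist_force: [-0.4, 1.2, -0.0]
width: 0.004
```

```bash
python3 -c "
from h import *
orbit(43,34)"
```

```text
t 7.55 tcp [ 0.5733 -0.1583  0.1297] F [-0.4  1.2 -0. ] w 0.0
shift cm [-0.03 -0.02  2.31] turn [-0.01   0.328 -0.011]
now tip h,lat-deg,y 39.3 12.0 0.7 tilt 15.2 q [-0.3   0.38  1.71 -0.02  1.31 -1.65]
```

arm_command(
  series=[
    [[0,0.06,0,-0.05,0,0.7,0],[0,0.06,0,-0.05,0,0.7,0],[0,0.06,0,0,0,0.6,0],[0,0.06,0,0,0,0.6,0],[0,0,0,0,0,0,0]],
  ],
)

```text
time: 8.05
tool_pos: [0.5898, -0.1615, 0.1214]
tcp_rot: [0.226, 2.075, -0.122]
wrist_force: [0.7, 1.3, 0.5]
width: 0.002
```

```bash
python3 -c "
from h import *
orbit(43,40)"
```

```text
t 8.05 tcp [ 0.5898 -0.1615  0.1214] F [0.7 1.3 0.5] w 0.0
shift cm [-0.4  -0.05  1.03] turn [-0.007  0.184 -0.014]
now tip h,lat-deg,y 37.9 31.8 0.9 tilt 29.5 q [-0.29  0.57  1.51 -0.03  1.58 -1.64]
```

arm_command(
  series=[
    [[0,0.05,0,-0.3,0,0.4,0],[0,0.06,0,-0.1,0,0.4,0],[0,0.06,0,0,0,0.3,0],[0,0,0,0,0,0,0]],
  ],
)

```text
time: 8.45
tool_pos: [0.5979, -0.1632, 0.1212]
tcp_rot: [0.244, 2.24, -0.105]
wrist_force: [-0.7, -0.9, -1.0]
width: -0.003
```

```bash
python3 - <<'E'
from h import *
orbit(43,45)
o=[]
for n in('side','scene'):
    z=bot.camera_info(n);p,d=bot.read_camera(n)
    ribs(near(cloud(dict(d=d,K=z['K'],E=z['extrinsics'])),(.56,-.155),.1))
    o.append(cv2.resize(p[180:290,280:390] if n=='side' else p[180:290,160:270],(400,400),interpolation=cv2.INTER_CUBIC))
cv2.imwrite('pics/pair5.png',np.hstack(o))
E
```

```text
t 8.45 tcp [ 0.5979 -0.1632  0.1212] F [-0.7 -0.9 -1. ] w -0.0
shift cm [-0.03 -0.05  0.86] turn [-0.005  0.106 -0.016]
now tip h,lat-deg,y 42.4 36.5 0.9 tilt 38.9 q [-0.29  0.69  1.38 -0.04  1.75 -1.64]
[(-82, 5), (-78, 40), (-74, 9), (-38, 7), (-34, 23), (-30, 6), (6, 19), (10, 14), (14, 1), (26, 10), (30, 7), (34, 4), (38, 6), (42, 3), (46, 6), (50, 5), (54, 15), (58, 3), (94, 1), (98, 38)]
rib phase deg mod 45 9.806996212968247 conc 0.7021058620966427
max r 59.556022606516386
[(-78, 12), (-74, 29), (-38, 1), (-34, 31), (-30, 53), (-26, 2), (6, 1), (10, 16), (14, 28), (26, 3), (30, 1), (34, 1), (42, 1), (46, 2), (50, 19), (54, 3), (94, 48), (98, 28)]
rib phase deg mod 45 10.722747549579081 conc 0.8042974523784657
max r 58.564288054320016
```

View pics/pair5.png

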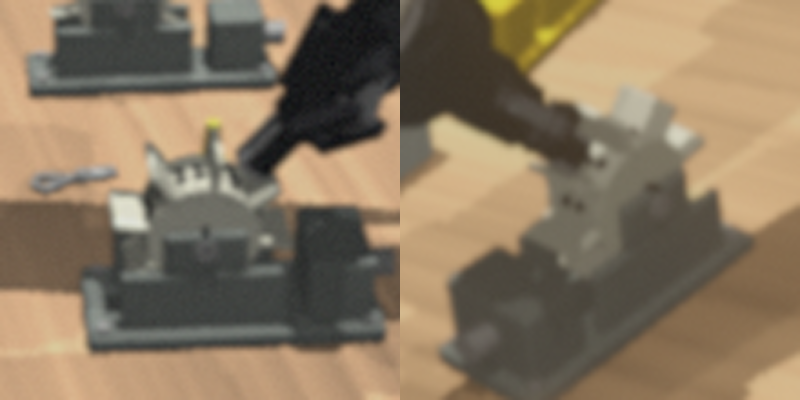

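arm_command(
  series=[
    [[0,0.05,0,0,0,0.4,0],[0,0.05,0,0,0,0.4,0],[0,0.02,0,0,0,0.2,0],[0,0,0,0,0,0,0]],
  ],
)

```text
time: 8.95
tool_pos: [0.6045, -0.1648, 0.1209]
tcp_rot: [0.255, 2.347, -0.094]
wrist_force: [-0.5, 0.3, -0.1]
width: -0.001
```

```bash
cat > m.py <<'E'
from h import *
import sys
o=[]
for n in('side','scene'):
    z=bot.camera_info(n);p,d=bot.read_camera(n)
    ribs(near(cloud(dict(d=d,K=z['K'],E=z['extrinsics'])),(.56,-.155),.1))
    o.append(cv2.resize(p[180:290,280:390] if n=='side' else p[180:290,160:270],(400,400),interpolation=cv2.INTER_CUBIC))
cv2.imwrite(sys.argv[1],np.hstack(o))
orbit(43,47)
E
python3 m.py pics/pair6.png
```

```text
[(-78, 11), (-74, 34), (-70, 1), (-38, 1), (-34, 6), (-30, 22), (10, 28), (14, 11), (30, 4), (34, 3), (38, 2), (42, 4), (46, 2), (50, 3), (54, 18), (58, 12), (62, 1), (98, 15)]
rib phase deg mod 45 12.039975331604161 conc 0.7917429293036888
max r 58.89965253906689
[(-78, 1), (-74, 27), (-70, 12), (-34, 7), (-30, 55), (-26, 24), (6, 1), (10, 3), (14, 44), (18, 4), (30, 2), (50, 1), (54, 12), (58, 4), (94, 9), (98, 68)]
rib phase deg mod 45 13.140039754195216 conc 0.8235307663447348
max r 57.47705524498788
t 9.05 tcp [ 0.6048 -0.1648  0.1213] F [0.8 0.2 0. ] w 0.0
shift cm [ 0.39 -0.03  0.59] turn [-0.004  0.034 -0.016]
now tip h,lat-deg,y 47.0 40.5 0.6 tilt 45.1 q [-0.28  0.77  1.29 -0.05  1.87 -1.64]
```

arm_command(
  series=[
    [[0,0.02,0,0.2,0,0.4,0],[0,0.02,0,0.15,0,0.4,0],[0,0,0,0,0,0,0],[0,0,0,0,0,0,0]],
  ],
)

```text
time: 9.45
tool_pos: [0.6085, -0.1656, 0.1151]
tcp_rot: [0.259, 2.384, -0.09]
wrist_force: [0.9, -1.2, 3.3]
width: 0.003
```

```bash
python3 m.py pics/pair7.png
```

```text
[(-74, 1), (-70, 30), (-66, 16), (-30, 2), (-26, 8), (-22, 14), (14, 5), (18, 28), (22, 6), (38, 6), (42, 7), (46, 5), (50, 2), (54, 4), (58, 5), (62, 17), (66, 4), (70, 1)]
rib phase deg mod 45 18.972268057953926 conc 0.6881423319137273
max r 57.119655959348265
[(-70, 6), (-66, 34), (-62, 3), (-26, 9), (-22, 69), (-18, 2), (14, 1), (18, 3), (22, 42), (38, 2), (42, 1), (50, 1), (54, 1), (58, 10), (62, 10), (66, 4)]
rib phase deg mod 45 21.87166686483029 conc 0.8866373918418143
max r 56.52948115996635
t 9.55 tcp [ 0.6085 -0.1656  0.1151] F [ 0.1 -0.6  0.3] w -0.0
shift cm [ 0.23 -0.03 -0.1 ] turn [-0.004 -0.005 -0.016]
now tip h,lat-deg,y 45.3 48.2 0.6 tilt 47.3 q [-0.28  0.81  1.25 -0.05  1.9  -1.64]
```

View pics/pair7.png

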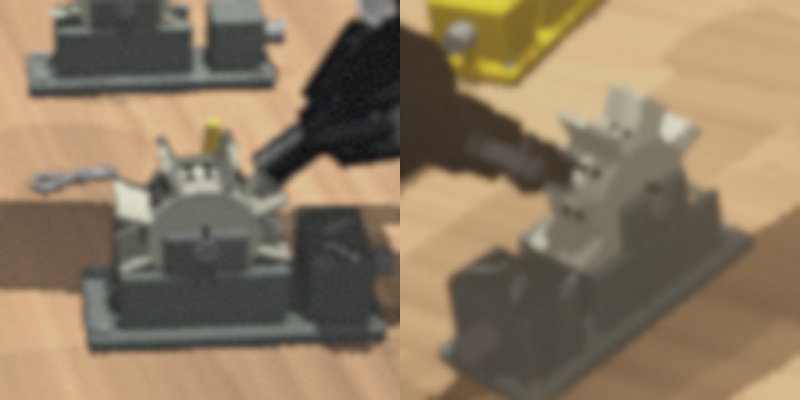

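The 4-dot face is almost on top (side-view ribs at about -23° and +19°). I'll withdraw and measure it from above before the last nudge.

arm_command(
  series=[
    [[0,0,0,0,0,-0.2,0],[0,0,0,-1.5,0,0,0],[0,0,0,-2.5,0,0,0],[0,0,0,-3,0,0,0],[0,0,0,-3,0,0,0],[0,0,0,-3,0,0,0],[0,0,0,0,0,0,0],[0,0,0,0,0,0,0]],
  ],
)

```text
time: 10.35
tool_pos: [0.7007, -0.1862, 0.2027]
tcp_rot: [0.259, 2.387, -0.089]
wrist_force: [-0.5, 0.0, 0.1]
width: 0.002
```

```bash
python3 m.py pics/pair8.png; python3 -c "
from h import *
c,s=np.cos(YAW),np.sin(YAW)
delta([ORG[0]-.06*c,ORG[1]-.06*s,.30],YAW,0)"
```

```text
[(-74, 5), (-70, 28), (-66, 18), (-30, 2), (-26, 8), (-22, 12), (14, 8), (18, 26), (22, 6), (62, 40), (66, 13), (70, 2)]
rib phase deg mod 45 19.219959881218625 conc 0.9403492106090693
max r 54.12599932150821
[(-74, 1), (-70, 6), (-66, 37), (-62, 4), (-26, 9), (-22, 59), (-18, 11), (18, 3), (22, 40), (58, 17), (62, 25), (66, 4)]
rib phase deg mod 45 21.373351619394356 conc 0.8903175732678529
max r 56.43810682205342
t 10.45 tcp [ 0.7001 -0.186   0.2029] F [ 0.5 -0.  -0.5] w 0.0
shift cm [13.07 -0.05  0.04] turn [-0.003 -0.01  -0.016]
now tip h,lat-deg,y 173.7 47.2 -1.3 tilt 47.5 q [-0.28  0.94  0.86 -0.05  2.17 -1.65]
t 10.45 tcp [ 0.7001 -0.186   0.2029] F [ 0.5 -0.  -0.5] w 0.0
shift cm [  8.48  -0.04 -20.92] turn [-0.01  -0.83  -0.014]
```

```bash
python3 -c "
from h import *
i=bot.camera_info('wrist');p,d=bot.read_camera('wrist');z=dict(d=d,K=i['K'],E=i['extrinsics']);print(i['extrinsics'][:3,3],i['extrinsics'][:3,2])
cv2.imwrite('pics/wrist9.png',p);np.savez('wrist9.npz',p=p,**z)
ribs(near(cloud(z),(.56,-.155),.1))"
```

```text
[ 0.73860818 -0.19495546  0.3392009 ] [-0.49472292  0.11471155 -0.86144674]
[(-26, 57), (-22, 383), (18, 33), (22, 181), (58, 1), (62, 303), (66, 19)]
rib phase deg mod 45 20.219567248834718 conc 0.9365507477813511
max r 54.37945863034883
```

View pics/wrist9.png

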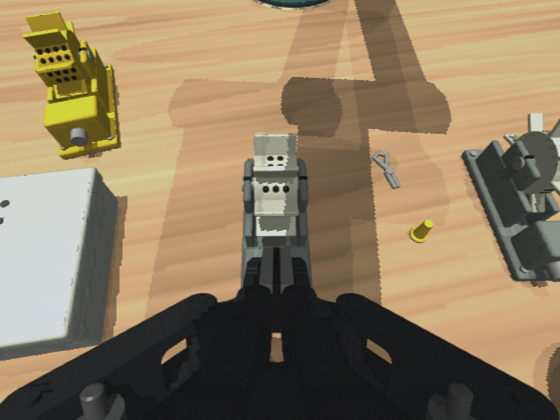

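```bash
python3 - <<'E'
from h import *
w=np.load('wrist9.npz')
cv2.imwrite('pics/w9c.png',cv2.resize(w['p'][125:250,230:325],(0,0),fx=4.7,fy=4.7,interpolation=cv2.INTER_CUBIC))
P=cloud(w).reshape(-1,3);L=local(near(P,ORG,.1))*1000;L=L[abs(L[:,1])<17]
r=np.hypot(L[:,0],L[:,2]);a=np.degrees(np.arctan2(L[:,0],L[:,2]))
for c in(-22,20,62):
    m=(abs(a-c)<7)&(r>37)&(r<53);q=L[m][:,[0,2]]
    for _ in range(3):
        mu=q.mean(0);v=np.linalg.svd(q-mu,full_matrices=False)[2];res=abs((q-mu)@v[1]);q=q[res<max(.6,2*np.median(res))]
    d=v[0]*np.sign(v[0]@mu);n=np.array([d[1],-d[0]])
    print(c,len(q),"dir",np.degrees(np.arctan2(d[0],d[1])).round(1),"offset",(mu@n).round(2),"rms",res.std().round(2))
    k=(abs(a-c)<7)&(r>40);print("  tip z top",np.percentile(L[k][:,2],98).round(1),"x",L[k][np.argsort(L[k][:,2])[-20:],0].mean().round(1))
k=(abs(a)<12)&(r<39)&(r>28);q=L[k];A=np.c_[q[:,0],np.ones(len(q))];print("face slope deg",np.degrees(np.arctan(np.linalg.lstsq(A,q[:,2],rcond=None)[0][0])).round(1),len(q),r[k].mean())
g=cv2.cvtColor(w['p'],cv2.COLOR_BGR2GRAY)[125:250,230:325]
n,lab,st,ce=cv2.connectedComponentsWithStats((g<60).astype(np.uint8))
for i in range(1,n):
    if st[i,4]<60:print((ce[i]+[230,125]).round(1),st[i,4],[ (local(ray(w,*(ce[i]+[230,125]),h)[None])[0]*1000).round(1)[:2].tolist() for h in(.104,.08)])
E
```

```text
-22 377 dir -25.6 offset 2.12 rms 0.21
  tip z top 49.3 x -21.3
20 189 dir 17.8 offset 3.52 rms 0.15
  tip z top 51.7 x 17.5
62 295 dir 65.5 offset -3.16 rms 0.16
  tip z top 25.2 x 46.9
face slope deg 3.8 275 34.00953573696827
[270.  158.2] 13 [[-6.4, -3.8], [-25.8, -3.9]]
[279.8 157.9] 12 [[-6.6, 5.5], [-26.0, 6.4]]
[298.  163.5] 2 [[0.2, 22.5], [-18.5, 25.0]]
[248.7 177.2] 33 [[15.6, -23.4], [-1.5, -25.5]]
[301.5 176.9] 42 [[15.6, 24.9], [-1.5, 27.8]]
[275.2 188.6] 23 [[28.2, 0.7], [12.4, 1.0]]
[285.9 188.5] 27 [[28.2, 10.2], [12.4, 11.5]]
[265.1 188.9] 22 [[28.5, -8.4], [12.7, -8.9]]
[276.2 248. ] 24 [[85.3, 0.7], [75.3, 1.0]]
```

View pics/w9c.png

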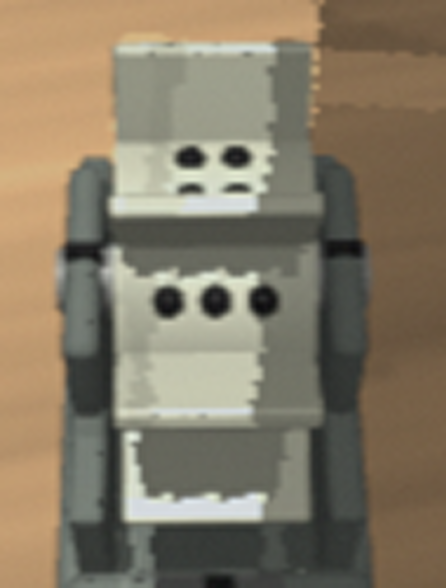

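From the wrist crop, four independent checks agree: rib directions, face slope (3.8°), rib-tip heights (49.3 against 51.7 mm) and the marks. The 4-dot face is about 3.5° short, so I'll reinsert the finger and nudge the wheel on.

arm_command(
  series=[
    [[0,0,0,3,0,0,0],[0,0,0,3,0,0,0],[0,0,0,3,0,0,0],[0,0,0,1.5,0,0,0],[0,0,0,0,0,0,0],[0,0,0,0,0,0,0]],
  ],
)

```text
time: 11.1
tool_pos: [0.6144, -0.1666, 0.1256]
tcp_rot: [0.262, 2.399, -0.087]
wrist_force: [0.7, -0.3, 0.3]
width: -0.004
```

```bash
python3 -c "
from h import *
orbit(45,47.3)"
```

```text
t 11.1 tcp [ 0.6144 -0.1666  0.1256] F [ 0.7 -0.3  0.3] w -0.0
shift cm [ 1.17 -0.07  0.31] turn [-0.003 -0.015 -0.017]
now tip h,lat-deg,y 56.9 44.0 0.9 tilt 48.1 q [-0.28  0.82  1.22 -0.05  1.94 -1.64]
```

arm_command(
  series=[
    [[0,-0.01,0,0.6,0,0.1,0],[0,0,0,0.55,0,0,0],[0,0,0,0,0,0,0],[0,0,0,0,0,0,0]],
  ],
)

```text
time: 11.5
tool_pos: [0.6081, -0.1652, 0.1178]
tcp_rot: [0.26, 2.384, -0.089]
wrist_force: [0.2, 0.2, 0.6]
width: 0.001
```

```bash
python3 -c "
from h import *
orbit(45,47.3)"
```

```text
t 11.5 tcp [ 0.6081 -0.1652  0.1178] F [0.2 0.2 0.6] w 0.0
shift cm [ 0.18 -0.06  0.16] turn [-0.003  0.    -0.017]
now tip h,lat-deg,y 46.8 45.3 1.0 tilt 47.3 q [-0.28  0.81  1.25 -0.05  1.91 -1.64]
```

arm_command(
  series=[
    [[0,0,0,0.1,0,0.25,0],[0,0,0,0,0,0.2,0],[0,0,0,0,0,0,0],[0,0,0,0,0,0,0]],
  ],
)

```text
time: 11.9
tool_pos: [0.611, -0.1658, 0.1146]
tcp_rot: [0.26, 2.384, -0.089]
wrist_force: [-1.0, 0.1, 0.9]
width: 0.0
```

```bash
cat > w.py <<'E'
from h import *
orbit(45,47.3)
i=bot.camera_info('wrist');p,d=bot.read_camera('wrist')
np.savez('wx.npz',p=p,d=d,K=i['K'],E=i['extrinsics'])
def dirs(z):
    P=cloud(z).reshape(-1,3);L=local(near(P,ORG,.1))*1000;L=L[abs(L[:,1])<17]
    r=np.hypot(L[:,0],L[:,2]);a=np.degrees(np.arctan2(L[:,0],L[:,2]))
    for c in(-22,22,66):
        m=(abs(a-c)<7)&(r>37)&(r<53);q=L[m][:,[0,2]]
        if len(q)<15: print(c,len(q));continue
        for _ in range(3):
            mu=q.mean(0);v=np.linalg.svd(q-mu,full_matrices=False)[2];res=abs((q-mu)@v[1]);q=q[res<max(.6,2*np.median(res))]
        dd=v[0]*np.sign(v[0]@mu);k=(abs(a-c)<7)&(r>40)
        print(c,len(q),"dir",np.degrees(np.arctan2(dd[0],dd[1])).round(1),"tipz",np.percentile(L[k][:,2],98).round(1),"x",L[k][np.argsort(L[k][:,2])[-20:],0].mean().round(1))
    k=(abs(a)<12)&(r<39)&(r>28);q=L[k]
    if len(q)>10:A=np.c_[q[:,0],np.ones(len(q))];print("face slope",np.degrees(np.arctan(np.linalg.lstsq(A,q[:,2],rcond=None)[0][0])).round(1),len(q))
dirs(np.load('wx.npz'))
for n in('side','scene'):
    i=bot.camera_info(n);p,d=bot.read_camera(n);z=dict(d=d,K=i['K'],E=i['extrinsics'],p=p);np.savez(n+'x.npz',**z)
    print(n);ribs(near(cloud(z),ORG,.1));dirs(z)
E
python3 w.py
```

```text
t 11.9 tcp [ 0.611  -0.1658  0.1146] F [-1.   0.1  0.9] w 0.0
shift cm [ 0.18 -0.06 -0.27] turn [-0.003 -0.    -0.017]
now tip h,lat-deg,y 46.8 50.6 0.9 tilt 47.3 q [-0.28  0.82  1.24 -0.05  1.91 -1.64]
-22 1138 dir -24.0 tipz 49.9 x -19.8
22 295 dir 18.8 tipz 51.3 x 18.5
66 74 dir 65.7 tipz 24.0 x 45.5
face slope 0.1 1351
side
[(-74, 1), (-70, 12), (-66, 35), (-62, 1), (-26, 6), (-22, 22), (18, 28), (22, 11), (38, 1), (42, 7), (46, 4), (50, 5), (54, 2), (58, 3), (62, 20), (66, 16), (70, 3)]
rib phase deg mod 45 20.714132823476074 conc 0.7559609127655136
max r 54.86567335686235
-22 20 dir -28.1 tipz 49.9 x -21.3
22 28 dir 24.8 tipz 327.2 x 48.1
66 35 dir 62.4 tipz 26.4 x 44.4
face slope -0.4 61
scene
[(-70, 2), (-66, 30), (-62, 15), (-26, 3), (-22, 52), (-18, 28), (18, 3), (22, 34), (26, 1), (38, 1), (42, 2), (46, 1), (62, 19), (66, 4)]
rib phase deg mod 45 -21.445654830840983 conc 0.8833982971735251
max r 56.22603441462722
-22 67 dir -25.8 tipz 52.0 x -19.8
22 42 dir 21.1 tipz 52.7 x 19.3
66 18 dir 70.7 tipz 29.6 x 48.7
face slope 1.1 44
```

arm_command(
  series=[
    [[0,0,0,0,0,0.13,0],[0,0,0,0,0,0,0],[0,0,0,0,0,0,0]],
  ],
)

```text
time: 12.35
tool_pos: [0.6117, -0.166, 0.1139]
tcp_rot: [0.26, 2.385, -0.089]
wrist_force: [-0.5, 0.6, 0.9]
width: 0.0
```

```bash
python3 w.py
```

```text
t 12.35 tcp [ 0.6117 -0.166   0.1139] F [-0.5  0.6  0.9] w 0.0
shift cm [ 0.18 -0.06 -0.38] turn [-0.003 -0.001 -0.017]
now tip h,lat-deg,y 46.9 51.9 0.9 tilt 47.3 q [-0.28  0.82  1.24 -0.05  1.91 -1.64]
-22 1112 dir -23.2 tipz 50.4 x -18.9
22 269 dir 19.2 tipz 50.9 x 19.4
66 74 dir 67.6 tipz 23.2 x 46.2
face slope -0.2 1367
side
[(-74, 1), (-70, 1), (-66, 39), (-62, 2), (-26, 5), (-22, 17), (-18, 1), (18, 22), (22, 12), (26, 2), (38, 1), (42, 3), (46, 5), (50, 2), (54, 5), (58, 2), (62, 14), (66, 20), (70, 3)]
rib phase deg mod 45 21.486564246053426 conc 0.7580230331858818
max r 55.17779897074738
-22 14 dir -27.1 tipz 50.7 x -20.6
22 24 dir 26.7 tipz 327.7 x 63.4
66 37 dir 64.7 tipz 24.4 x 44.0
face slope 1.5 61
scene
[(-70, 1), (-66, 11), (-62, 33), (-58, 1), (-26, 2), (-22, 29), (-18, 51), (-14, 1), (18, 2), (22, 12), (26, 23), (42, 2), (46, 1), (54, 1), (62, 16), (66, 4), (70, 1)]
rib phase deg mod 45 -20.200930267615355 conc 0.8858535497499761
max r 56.33502290176409
-22 72 dir -23.3 tipz 52.6 x -18.3
22 34 dir 21.6 tipz 52.9 x 20.6
66 16 dir 70.5 tipz 30.7 x 49.0
face slope 2.1 51
```

Rib tips now stand at 50.4 and 50.9 mm, at x -18.9 and +19.4 mm, so the wheel is level within about 1°. I'll back off and withdraw.

arm_command(
  series=[
    [[0,0,0,0,0,-0.2,0],[0,0,0,-1,0,0,0],[0,0,0,-2.5,0,0,0],[0,0,0,-3,0,0,0],[0,0,0,-3,0,0,0],[0,0,0,-3,0,0,0],[0,0,0,-1,0,0,0],[0,0,0,0,0,0,0],[0,0,0,0,0,0,0]],
  ],
)

```text
time: 13.4
tool_pos: [0.7129, -0.1887, 0.2117]
tcp_rot: [0.259, 2.378, -0.089]
wrist_force: [-0.8, -0.3, 0.1]
width: -0.0
```

```bash
python3 w.py; python3 -c "
from h import *
a=cv2.resize(np.load('wx.npz')['p'][110:260,210:360],(400,400),interpolation=cv2.INTER_CUBIC);b=cv2.resize(np.load('sidex.npz')['p'][150:290,260:400],(400,400),interpolation=cv2.INTER_CUBIC)
cv2.imwrite('pics/final.png',np.hstack([a,b]))"
```

```text
t 13.4 tcp [ 0.7129 -0.1887  0.2117] F [-0.8 -0.3  0.1] w -0.0
shift cm [14.43 -0.07 -0.31] turn [-0.003  0.006 -0.017]
now tip h,lat-deg,y 189.4 48.0 -1.3 tilt 46.9 q [-0.28  0.96  0.8  -0.05  2.19 -1.65]
-22 354 dir -23.8 tipz 50.3 x -19.0
22 147 dir 21.0 tipz 50.8 x 19.4
66 282 dir 68.1 tipz 23.4 x 48.1
face slope 2.0 329
side
[(-70, 6), (-66, 44), (-62, 3), (-26, 7), (-22, 18), (-18, 3), (18, 24), (22, 12), (26, 1), (62, 18), (66, 38), (70, 4)]
rib phase deg mod 45 21.755330218334958 conc 0.9425709861365124
max r 54.65964359862085
-22 18 dir -33.5 tipz 51.1 x -20.1
22 24 dir 22.0 tipz 51.5 x 18.7
66 43 dir 66.4 tipz 23.4 x 46.0
face slope 1.8 59
scene
[(-66, 19), (-62, 27), (-58, 1), (-26, 3), (-22, 25), (-18, 52), (-14, 3), (18, 1), (22, 14), (26, 26), (62, 36), (66, 9)]
rib phase deg mod 45 -20.8306188409329 conc 0.8818809099753897
max r 55.84451391706543
-22 75 dir -24.6 tipz 51.7 x -18.9
22 35 dir 23.1 tipz 52.4 x 20.1
66 39 dir 69.5 tipz 24.8 x 48.3
face slope -0.7 50
```

View pics/final.png

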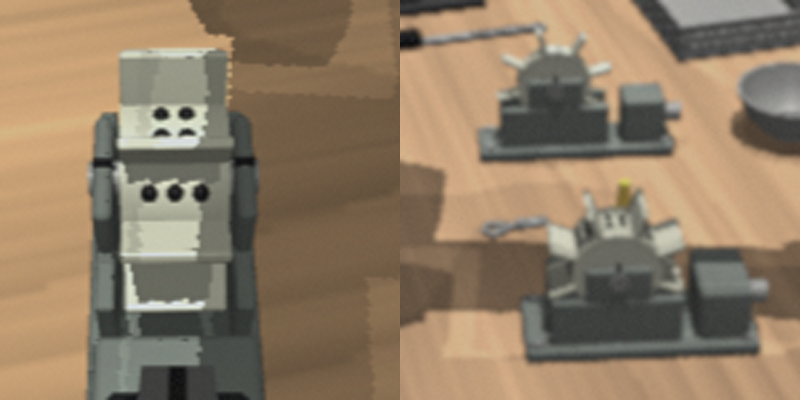

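In the left panel the four dots (160–187, 112–132) are uppermost. In the right panel the ribs are symmetric and the narrow wheel is unchanged. The tool is clear, so I'm handing in.

```bash
python3 -c "
from workcell import bot
print(bot.finish_job(),bot.read_state()['time'])"
```

```text
the job is handed in; nothing more can be done
the job is handed in; nothing more can be done
```

The wide wheel is set with its four-dot face uppermost, in line with the black marks. I turned it from about 0.91 rad to an estimated 2.34 rad; the target is 2.356. I rolled it away from the robot with the shut fingertip in the 3-dot gap, then gave it a small final nudge after measuring.

- **Angle:** After I withdrew the tool, the wrist view put the two top rib tips at 50.3 and 50.8 mm above the axle, 19.0 and 19.4 mm either side of it. That is within about 1° of target. The other readings were less exact: the face slope gave -0.7° to 2° depending on the view. One side-view rib fit gave -33.5°, where -22.5° was expected. It rested on only 18 points, so I disregarded it.
- **Surroundings:** The tool went near neither the narrow wheel nor the yellow look-alike. The narrow wheel looks unchanged in the side view, but I did not measure its angle.
- **Limits:** The last time read before hand-in was 13.4 s of the 38 s allowed, with the tip about 19 cm from the axle. Wrist force was no more than about 6 N in any reading, taken at the ends of moves and not throughout them.

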